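# Free the stuck decanter stopper

### The arm

A 7-joint arm with a two-finger parallel gripper is mounted at the origin on the work surface. World frame = base frame: x ahead of the robot, y to its left, z up, the work surface at z = 0. Lengths are in m, angles in rad, forces in N, time in s.
With the tool pointing down it reaches from about 0.4 to 0.85 m from the base axis. Payload 4.5 kg.
Tool frame: the origin (TCP) lies at the very end of the fingers, on their centre line; the grasp point (between the pads) lies 19 mm behind it (tcp_to_grasp is the z of the grasp point in the tool frame, in m); z points along the fingers, y is the line along which they close (so a half turn about z gives the same grasp; the last joint's range is limited). The gripper opens to 88 mm and grips with 3 to 60 N. Pads are 18 mm wide; open, the fingers measure 123 mm over their backs; the gripper's body (75 mm by 187 mm) begins 45 mm behind the grasp point.
Start: joints at [-1.162, 0.689, -0.195, 1.565, 0.157, 0.902, -0.215], TCP at [0.229, 0.582, 0.202] pointing down, gripper open.
Joint ranges: [-3.01, 3.01], [-0.46, 2.08], [-1.47, 1.51], [0.13, 2.56], [-1, 4.14], [0.04, 2.09], [-2.66, 2.66]. Speed limits (rad/s): [2.57, 2.57, 3.14, 3.14, 3.14, 3.14, 3.14].

### API

Orientations are given as a unit quaternion [x, y, z, w].
In Python, from plant import * gives the robot as it stands. The module is installed in compiled form; this text tells all that it offers.
- The arm moves only by the shell command python3 -m jog 'ROWS' [OPENING] [FORCE]. ROWS is JSON, a list that holds one entry, the list of rows, each a list of 6 numbers: the shift along the tool's x, y, z in m, then the turn, a rotation vector about the tool's x, y, z in rad. In form: [[[dx, dy, dz, ax, ay, az], ...]]. A call has 1 to 12 rows; each row shifts and turns the commanded pose from where the row before left it, along the tool's axes as they then stand; what a row does not reach is not made up. A row lasts 1/8 s, in which the tool goes at most 62.5 mm and 10.7 degrees, less where a joint would pass 70% of its speed; a pose out of reach is approached as far as the arm can. A call with a gripper value outside its range is refused whole. OPENING is the finger opening in m, from 0 to 0.0881, set as the call begins (- or left out, the last holds). The fingers move at their own pace and stop on an object; FORCE is the grip in N (left out, the last holds). Time passes only in rows, so rows that do not move let the fingers close. It gives the time, the measured TCP pose, the force, the opening and the grip force at its end, in the units of the state.
- get_state(): the state, without advancing time (a new reading comes with each control period).
- snapshot(name): name is "side" or "top" or "wrist"; returns a dict with "frame" (420x560x3 uint8, red, green, blue), "mtx" (3x3 intrinsics, pixels), "xyz" and "orientation" of the camera in the world; the wrist camera has in their place "mount" (4x4, takes a point from camera to tool coordinates, whose origin is the TCP and whose axes are the flange's). Camera axes: x right, y down, z forward; pixel columns grow to the right and rows downward; lengths in m; the calibration is good to about 2 mm. The wrist camera is an equidistant fisheye: a pixel r from the principal point sees the ray r / f radians off the axis. A picture is of the moment at which its call begins: read the wrist's pose just before it. There is no depth.
- finish_job(): hands the job in; it is judged then, once.
The state is a dict: "clock": time; "q": joint angles; "qd": joint speeds; "joint_torque": joint torques, N m; "tool_pos": TCP position; "eef_rot": TCP orientation; "contact_force": force on the tool from outside, world axes, zero at the start; "moment": the same for the moment, N m; "opening": opening from 0.0 (shut) to 1.0 (fully open); "finger_force": force on a finger pad.
Only numpy, scipy, OpenCV 4.12 (cv2) and the standard library are available. Lean on these libraries where they do the work, as an engineer would, in place of code of your own. Each camera call takes 0.05 s, during which the arm holds its last target. There are 200 camera calls.

### The job

The stopper of the blue decanter is stuck tight in the neck, and the decanter only rests in its leaning cradle, so a straight pull would bring the whole decanter up with it. Reach in at a slant under the brass hoop and twist the stopper back and forth from where it sits, at least fifteen degrees or so, while drawing it gently along the neck until it comes free, leaving the decanter home in its cradle. Then lower the stopper into the shallow blue-floored wooden tray, letting go only once it is down there, and leave the mug, the plates and the teapot where they are.

Things in the scene. Friction and masses are not known exactly. Their poses are not given: they have to be found in the camera images.
- stopper_grip (a point): Centre of the white stopper's flat paddle, a block 34 mm wide along own x, 16 mm thick along own y, 36 mm high along own z, a blue dot on both broad faces. Own z points out of the neck along the axis. At the start this point is 28 mm outside the rim and the axes match those of neck_rim. Flange 32 mm in diameter from 23 to 28 mm below this point, plug end 49 mm below it. About 90 g.
- neck_rim (a point): Centre of the rim of the blue decanter's neck, 35 mm outside diameter. Own z points out of the neck along the decanter's axis, leaning 30 degrees from vertical roughly away from the robot; own y is horizontal. The decanter, 84 mm in diameter, 165 mm from foot to rim, rests in the cradle and cannot turn in it.
- cradle: Brown wooden stand fixed to the table, own x level and opposite to the lean; base board 200 x 150 mm, its centre at own x 30 mm. All below the rim but for a brass hoop, rods 8 mm thick, on two posts behind the decanter (own x 122, y +-60 mm); its level top, 130 mm above the seated paddle's centre, reaches forward to 20 mm behind it. A hand coming straight down would strike it.
- decanter (a joint): How far the decanter has been lifted out of its cradle along its own axis, in m; 0 when home. Only its weight holds it: 9 to 12 N along the axis lifts it, and it slides back when let go.
- tray_floor (a point): Centre of the floor of a shallow square tray of light wood with a blue felt floor, fixed to the table; floor 6 mm above the table, inside 158 x 158 mm along its own x and y, walls 6 mm thick, their top 22 mm above the floor. Own z is up.
- mug: White mug, 76 mm in diameter, 85 mm high, handle at its +y; origin at the centre of its underside. A bystander.
- plates: Stack of blue plates, 170 mm in diameter, 60 mm high; origin at the centre of its underside. A bystander.
- teapot: Cream teapot with green lid, spout and handle, body 120 mm in diameter, 125 mm high, about 190 mm from spout to handle along its y; origin at the centre of its underside. A bystander.
- stopper: The same stopper; origin on its axis under the flange, 28 mm below stopper_grip. The plug below it is 21 mm long: upper 10 mm tight, 22 mm in diameter, the rest 18 mm and loose. A straight pull meets 17 to 24 N; while it is turned (0.18 to 0.27 N m) little of that is left along the axis if it is drawn slowly, 2 mm per 0.8 rad of twist. It grips for about 8 mm, then is free.

How it is judged:
On the way, in this order (a step that is already met when the one before it is completed fails the run):
1. the stopper, still in the neck, has been twisted at least 0.2 rad (11 degrees) away from its starting angle, either way (angle between the x axis of stopper_grip and the x axis of neck_rim, either way round above 0.2 rad and z of stopper_grip in the frame of neck_rim below 0.04 m).
2. the stopper, still in the neck, has been twisted back to within 0.1 rad of its starting angle (angle between the x axis of stopper_grip and the x axis of neck_rim, either way round below 0.1 rad and z of stopper_grip in the frame of neck_rim below 0.049 m).
3. the stopper is clear of the neck, held by the fingers, the decanter home in its cradle (lifted less than 3 mm) (z of stopper_grip in the frame of neck_rim above 0.052 m and contact force between the fingers and stopper above 0.3 N and value of joint decanter below 0.003 m), for 0.1 s.
4. the stopper is lowered into the tray while still held: the middle of its paddle over the floor and less than 60 mm above it (x of stopper_grip in the frame of tray_floor between -0.079 and 0.079 m and y of stopper_grip in the frame of tray_floor between -0.079 and 0.079 m and z of stopper_grip in the frame of tray_floor below 0.06 m and contact force between the fingers and stopper above 0.3 N), for 0.05 s.
At the end, for the whole second after the job is handed in: The stopper lies or stands at rest (slower than 20 mm/s) in the tray, the middle of its paddle over the floor (within 79 mm of its centre along each side) and 0 to 60 mm above it, let go; the decanter is home in its cradle (lifted less than 3 mm) (x of stopper_grip in the frame of tray_floor between -0.079 and 0.079 m and y of stopper_grip in the frame of tray_floor between -0.079 and 0.079 m and z of stopper_grip in the frame of tray_floor between 0 and 0.06 m and linear speed of stopper below 0.02 m/s and value of joint decanter below 0.003 m); the robot touches nothing.
It fails at once if the decanter is lifted more than 10 mm out of its cradle (value of joint decanter above 0.01 m).
It fails at once if the mug is shifted more than 30 mm (distance of mug from where it was at the start of the episode above 0.03 m).
It fails at once if the plates is shifted more than 30 mm (distance of plates from where it was at the start of the episode above 0.03 m).
It fails at once if the teapot is shifted more than 30 mm (distance of teapot from where it was at the start of the episode above 0.03 m).
It also fails if it takes over 59 s, if anything falls off the work surface, if the arm or the gripper's body presses on something with over 40 N, if the wrist force passes 120 N, or if a joint passes its speed limit or range.

## Working session

There is one attempt and no reset: what is moved stays moved. The work goes in short steps, Python scripts to look and compute and a shell command to move; the robot and the scene stay as the last step left them, time stands still between calls to the robot, and variables do not carry over. Pictures are saved under pics/ and viewed, at most 13 in all, crops included, and the job is handed in when it is done.

```bash
mkdir -p pics; python3 - <<'E'
from plant import *
import cv2,json
s=get_state(); print({k:s[k] for k in("clock","tool_pos","eef_rot","opening")})
for n in("side","top"):
    d=snapshot(n); cv2.imwrite(f"pics/{n}0.png",d["frame"][:,:,::-1]); print(n,d["mtx"],d["xyz"],d["orientation"])
d=snapshot("wrist"); print(d["mtx"],d["mount"])
E
```

```text
{'clock': 0.0, 'tool_pos': array([0.22858861, 0.580915  , 0.20158775]), 'eef_rot': array([ 1.86281686e-01,  9.82495910e-01, -9.50888922e-04, -1.29600185e-04]), 'opening': 0.9994320481049606}
side [[412.07214698   0.         280.10258309]
 [  0.         412.07214698 209.99637458]
 [  0.           0.           1.        ]] [ 0.41289023 -0.74329242  0.94663624] [ 0.92285526 -0.09239876  0.04466122 -0.37122232]
top [[534.7449247    0.         279.15941436]
 [  0.         534.7449247  218.87800063]
 [  0.           0.           1.        ]] [0.28051    0.01541666 1.88916919] [-0.6954268   0.71403021 -0.06242733  0.05143208]
[[325.1922621    0.         281.50721048]
 [  0.         325.1922621  214.45267607]
 [  0.           0.           1.        ]] [[ 3.91674122e-04 -9.47369296e-01 -3.20142569e-01  8.28119668e-02]
 [ 9.99999893e-01  4.50416321e-04 -1.09440342e-04 -7.58277758e-04]
 [ 2.47877857e-04 -3.20142491e-01  9.47369370e-01 -1.81650457e-01]
 [ 0.00000000e+00  0.00000000e+00  0.00000000e+00  1.00000000e+00]]
```

View pics/side0.png

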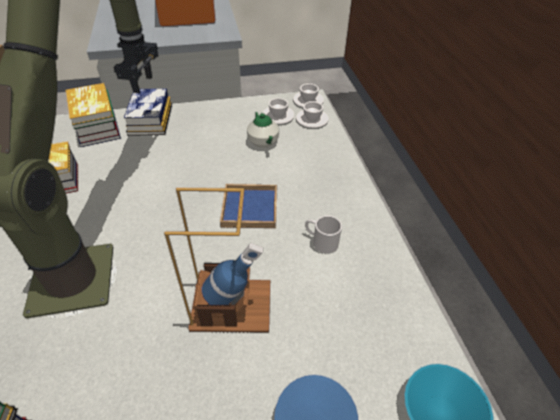

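View pics/top0.png

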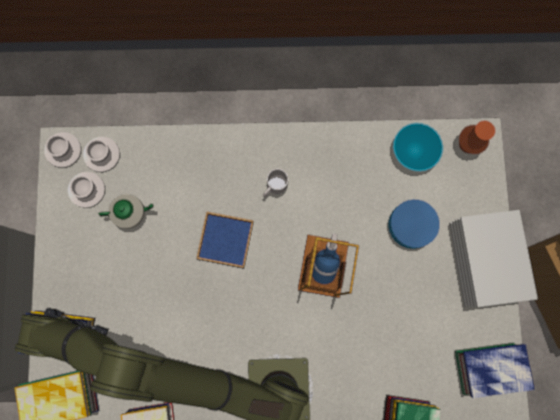

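Side view: cradle with decanter, paddle at about (253,253), hoop top from (178,190)-(242,190) to (167,234)-(240,234). Top view: paddle at about (332,243), tray at (226,240), mug (277,183), plates (414,224).

```bash
python3 - <<'E'
import cv2,numpy as np
a=cv2.imread("pics/side0.png")[180:335,155:285]; b=cv2.imread("pics/top0.png")[225:310,288:366]
A=cv2.resize(a,None,fx=3,fy=3,interpolation=cv2.INTER_CUBIC);B=cv2.resize(b,None,fx=5,fy=5,interpolation=cv2.INTER_CUBIC)
o=np.zeros((470,790,3),np.uint8);o[:465,:390]=A;o[:425,395:785]=B
cv2.imwrite("pics/c1.png",o)
E
cat > h.py <<'E'
import numpy as np
from scipy.spatial.transform import Rotation as R
C={'side':(np.array([[412.072,0,280.103],[0,412.072,209.996],[0,0,1]]),[0.41289023,-0.74329242,0.94663624],[0.92285526,-0.09239876,0.04466122,-0.37122232]),
'top':(np.array([[534.745,0,279.159],[0,534.745,218.878],[0,0,1]]),[0.28051,0.01541666,1.88916919],[-0.6954268,0.71403021,-0.06242733,0.05143208])}
def ray(n,p):
    K,t,q=C[n]; v=R.from_quat(q).apply(np.linalg.solve(K,[p[0],p[1],1.])); return np.array(t),v/np.linalg.norm(v)
def atz(n,p,z):
    o,v=ray(n,p); return o+v*(z-o[2])/v[2]
def tri(rays):
    A=np.zeros((3,3));b=np.zeros(3)
    for o,v in rays:
        P=np.eye(3)-np.outer(v,v);A+=P;b+=P@o
    x=np.linalg.solve(A,b); return x,[np.linalg.norm((np.eye(3)-np.outer(v,v))@(x-o)) for o,v in rays]
def wray(pos,quat,mount,K,p):
    d=np.array([(p[0]-K[0,2])/K[0,0],(p[1]-K[1,2])/K[1,1]]);r=np.hypot(*d)
    v=np.array([*(d/r*np.sin(r)),np.cos(r)]);T=R.from_quat(quat)
    return np.array(pos)+T.apply(mount[:3,3]),T.apply(mount[:3,:3]@v)
def proj(n,X):
    K,t,q=C[n];c=R.from_quat(q).inv().apply(np.array(X)-t);u=K@c;return u[:2]/u[2]
def wproj(pos,quat,mount,K,X):
    c=mount[:3,:3].T@(R.from_quat(quat).inv().apply(np.array(X)-pos)-mount[:3,3]);th=np.arctan2(np.hypot(c[0],c[1]),c[2])
    u=c[:2]/np.hypot(c[0],c[1])*th;return u*K[0,0]+K[:2,2]
E
```

```text
(no output)
```

View pics/c1.png

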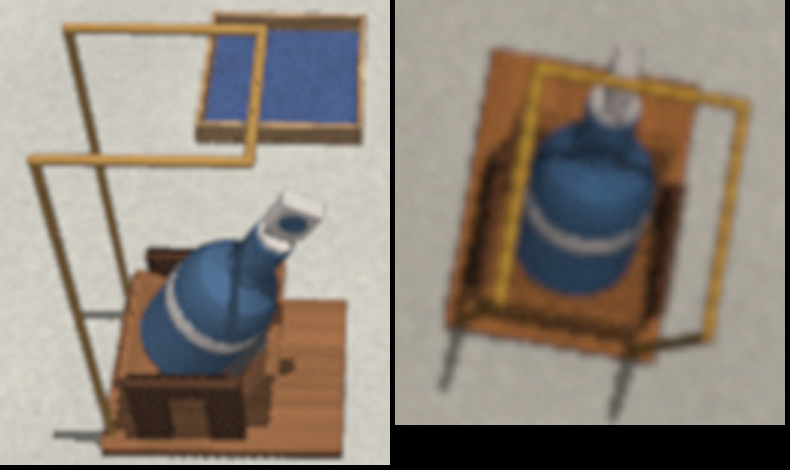

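Crop: paddle dot (side) at crop (293,222); hoop corners clear in both views.

```bash
python3 - <<'E'
from h import *
np.set_printoptions(precision=4,suppress=True)
s=lambda x,y:((x+.5)/3-.5+155,(y+.5)/3-.5+180)
t=lambda x,y:((x-395+.5)/5-.5+288,(y+.5)/5-.5+225)
P={}
for n,a,b in[("FL",(262,28),(540,70)),("FR",(252,160),(748,103)),("BR",(33,160),(708,340)),("BL",(68,28),(500,302)),("paddle",(290,220),(623,78))]:
    P[n],e=tri([ray('side',s(*a)),ray('top',t(*b))]);print(n,P[n],np.round(e,4))
f=((P["FL"]-P["BL"])+(P["FR"]-P["BR"]))[:2];f/=np.linalg.norm(f);l=(P["FL"]-P["FR"])[:2];print("yaw lean",np.arctan2(f[1],f[0]),np.arctan2(-l[0],l[1]))
m=(P["FL"]+P["FR"])/2; print("grip pred from hoop",m[:2]+.020*f,m[2]-.130)
# base board corners at z~? and tray corners top z=.028
c=[atz('side',s(*p),.028) for p in((212,14),(364,16),(360,140),(197,140))];print(np.array(c))
c=[atz('top',p,.028) for p in((206,213),(253,217),(246,268),(197,260))];print(np.array(c),np.mean(c,0))
# boards
for p in((490,50),(697,88),(655,358),(447,325)):print(atz('top',t(*p),.015))
print("mug",atz('top',(277,183),.085),"plates",atz('top',(414,224),.06),"teapot",atz('top',(125,211),.1))
E
```

```text
FL [ 0.4695 -0.1182  0.3602] [0.001 0.001]
FR [ 0.4468 -0.2371  0.3614] [0.0007 0.0007]
BR [ 0.3128 -0.2078  0.3578] [0.001 0.001]
BL [ 0.3379 -0.0903  0.3577] [0.0014 0.0014]
paddle [ 0.4769 -0.1819  0.2252] [0.0018 0.0018]
yaw lean -0.21195860781990944 -0.18888969700385155
grip pred from hoop [ 0.4777 -0.1819] 0.23081577417617505
[[0.4528 0.2687 0.028 ]
 [0.6155 0.2341 0.028 ]
 [0.5758 0.0568 0.028 ]
 [0.4173 0.0878 0.028 ]]
[[0.6103 0.2395 0.028 ]
 [0.5918 0.0742 0.028 ]
 [0.413  0.102  0.028 ]
 [0.4452 0.2717 0.028 ]] [0.5151 0.1719 0.028 ]
[ 0.5261 -0.1135  0.015 ]
[ 0.4953 -0.2589  0.015 ]
[ 0.3075 -0.2205  0.015 ]
[ 0.3341 -0.0767  0.015 ]
mug [ 0.6993 -0.0128  0.085 ] plates [ 0.5477 -0.4849  0.06  ] teapot [0.6113 0.5045 0.1   ]
```

```bash
cat >> h.py <<'E'
def target(grip,yaw,off):
    f=np.array([np.cos(yaw),np.sin(yaw),0]);a=.5*f+np.array([0,0,np.cos(np.pi/6)]);y=np.array([-f[1],f[0],0])
    return np.array(grip)+(off-.019)*a, R.from_matrix(np.c_[np.cross(y,-a),y,-a]), a
def delta(s,p,Rt=None):
    """shift in current tool axes, rotvec in tool axes, shift in axes after the turn"""
    T=R.from_quat(s["eef_rot"]);d=np.array(p)-s["tool_pos"];Rt=Rt or T
    return np.round(T.inv().apply(d),4),np.round((T.inv()*Rt).as_rotvec(),4),np.round(Rt.inv().apply(d),4)
E
python3 - <<'E'
from h import *
from plant import *
s=get_state();p,Rt,a=target([.477,-.1815,.228],-.2,.12)
print(p,a);print(delta(s,[.5,.15,.42],Rt)); s2=dict(s);s2["tool_pos"]=np.array([.5,.15,.42]);print(delta(s2,p+.08*a,Rt))
E
```

```text
[ 0.52649336 -0.1915328   0.31546857] [ 0.49003329 -0.09933467  0.8660254 ]
(array([-0.4103, -0.3022, -0.2177]), array([ 0.0444,  0.5222, -0.1711]), array([-0.1954, -0.3686, -0.3648]))
(array([-0.1891, -0.3011,  0.0357]), array([ 0.0444,  0.5222, -0.1711]), array([-0.1335, -0.3295, -0.0364]))
```

```bash
python3 -m jog '[[[0,0,-0.054,0,0,0],[0,0,-0.054,0,0,0],[0,0,-0.054,0,0,0],[0,0,-0.055,0,0,0],[-0.051,-0.038,0,0,0,0],[-0.051,-0.038,0,0,0,0],[-0.051,-0.038,0,0,0,0],[-0.051,-0.038,0,0,0,0],[-0.051,-0.038,0,0,0,0],[-0.051,-0.038,0,0,0,0],[-0.051,-0.038,0,0,0,0],[-0.051,-0.038,0,0,0,0]]]' 0.06
python3 -m jog '[[[0,0,0,0.0111,0.13,-0.043],[0,0,0,0.0111,0.13,-0.043],[0,0,0,0.0111,0.13,-0.043],[0,0,0,0.0111,0.13,-0.043],[0,0,0,0,0,0],[0,0,0,0,0,0]]]'
python3 - <<'E'
from h import *
from plant import *
s=get_state();p,Rt,a=target([.477,-.1815,.228],-.2,.20)
print(s["q"],p);print(delta(s,p,Rt))
E
```

```text
clock: 1.65
tool_pos: [0.4931, 0.155, 0.4193]
eef_rot: [0.186, 0.983, 0.0, -0.0]
contact_force: [0.1, 0.4, -0.1]
opening: 0.683
finger_force: 0.0
clock: 2.4
tool_pos: [0.4922, 0.1572, 0.4197]
eef_rot: [0.096, 0.962, 0.026, -0.255]
contact_force: [0.1, 0.7, 0.1]
opening: 0.683
finger_force: 0.0
[-0.17845926  0.64708312 -0.15069911  1.10362009 -0.16615806  1.84939859
  1.04322791] [ 0.56569603 -0.19947957  0.3847506 ]
(array([-0.1408, -0.3352, -0.0409]), array([0.0011, 0.0041, 0.0017]), array([-0.1412, -0.335 , -0.0411]))
```

```bash
python3 -m jog '[[[-0.02,-0.048,-0.006,0,0,0],[-0.02,-0.048,-0.006,0,0,0],[-0.02,-0.048,-0.006,0,0,0],[-0.02,-0.048,-0.006,0,0,0],[-0.02,-0.048,-0.006,0,0,0],[-0.02,-0.048,-0.006,0,0,0],[-0.021,-0.047,-0.005,0.001,0.004,0.002],[0,0,0,0,0,0],[0,0,0,0,0,0]]]'
python3 - <<'E'
from h import *
from plant import *
import cv2,pickle
s=get_state();d=snapshot("wrist");print(s["q"]);pickle.dump((s,d),open("w1.pkl","wb"))
cv2.imwrite("pics/w1.png",d["frame"][:,:,::-1])
for X in([.477,-.1815,.228],[.4633,-.1787,.2038]):print(wproj(s["tool_pos"],s["eef_rot"],np.array(d["mount"]),d["mtx"],X))
E
```

```text
clock: 3.52
tool_pos: [0.5662, -0.1983, 0.3857]
eef_rot: [0.096, 0.961, 0.026, -0.257]
contact_force: [-0.1, 0.4, -0.1]
opening: 0.681
finger_force: 0.0
[ 0.26395673  0.87753805 -0.06167383  0.71175336  0.06096681  2.07586616
  1.59909837]
[281.29442482 181.22057764]
[281.34141505 176.15994964]
```

View pics/w1.png

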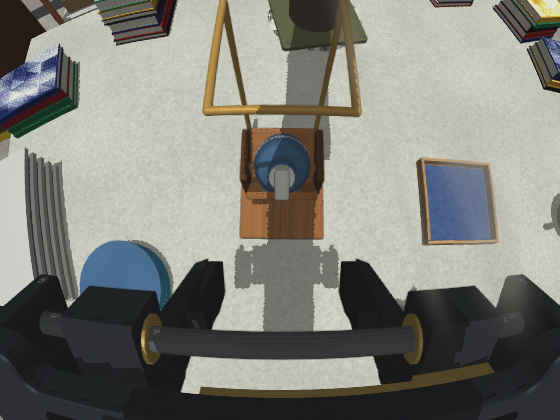

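Wrist view: paddle at about (281,183), predicted (281,181); board edges are vertical, so yaw is right. Go closer.

```bash
python3 -m jog '[[[-0.0005,0,0.03,0,0,0],[-0.0005,-0.001,0.03,0,0,0],[0,0,0.03,0,0,0],[0,0,0.02,0,0,0],[0,0,0,0,0,0],[0,0,0,0,0,0]]]'
python3 - <<'E'
from h import *
from plant import *
import cv2,pickle
s=get_state();d=snapshot("wrist");print(s["q"]);pickle.dump((s,d),open("w2.pkl","wb"))
p,Rt,a=target([.477,-.1815,.228],-.2,0);g=np.array([.477,-.1815,.228]);M=Rt.as_matrix()
pp=lambda X:wproj(s["tool_pos"],s["eef_rot"],np.array(d["mount"]),d["mtx"],X)
# paddle box and rim outline predicted
im=d["frame"][:,:,::-1].copy()
im=cv2.resize(im[100:300,180:380],None,fx=3,fy=3,interpolation=cv2.INTER_CUBIC)
for zz in(.018,-.018):
  for xx in(-.017,.017):
    for yy in(-.008,.008):
      q=(pp(g+M@np.array([xx,yy,-zz]))-[180,100])*3+1;cv2.circle(im,tuple(int(v) for v in q),3,(0,0,255) if zz>0 else (0,255,0),1)
cv2.imwrite("pics/w2.png",im); print(delta(s,p,Rt))
E
```

```text
clock: 4.32
tool_pos: [0.5137, -0.1891, 0.2899]
eef_rot: [0.096, 0.961, 0.026, -0.257]
contact_force: [0.2, 0.9, -0.1]
opening: 0.683
finger_force: 0.0
[ 0.2867045   0.8070847  -0.08167971  1.15606405  0.06740879  1.7033843
  1.57735477]
(array([0.0016, 0.0002, 0.0913]), array([-0.0007,  0.001 ,  0.001 ]), array([0.0015, 0.0002, 0.0913]))
```

View pics/w2.png

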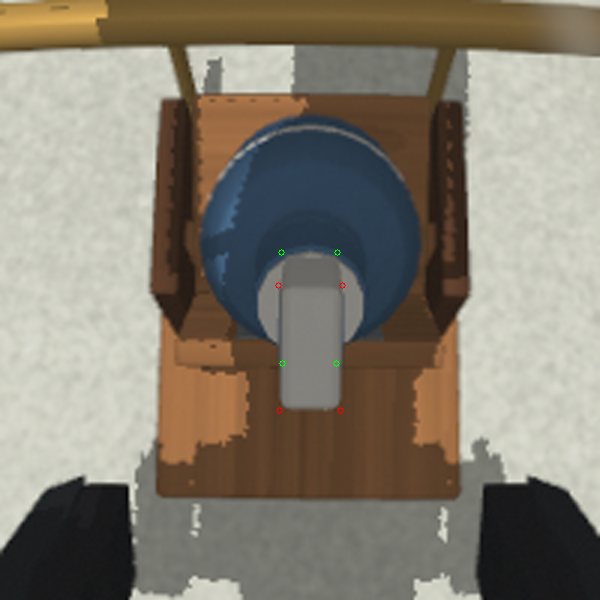

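Predicted paddle corners coincide with the picture (top face crop (281–342, 285–408)). Go in.

```bash
python3 -m jog '[[[0.001,0,0.02,0,0,0],[0.0005,0,0.02,0,0,0],[0,0,0.02,0,0,0],[0,0,0.016,0,0,0],[0,0,0.012,0,0,0],[0,0,0,0,0,0],[0,0,0,0,0,0]]]'
python3 - <<'E'
from h import *
from plant import *
s=get_state();p,Rt,a=target([.477,-.1815,.228],-.2,0);print(delta(s,p,Rt),s["q"])
E
```

```text
clock: 5.25
tool_pos: [0.469, -0.181, 0.2137]
eef_rot: [0.097, 0.961, 0.026, -0.258]
contact_force: [0.4, 0.5, -0.3]
opening: 0.677
finger_force: 0.0
(array([0.0003, 0.0011, 0.0026]), array([-0.0002, -0.    , -0.0005]), array([0.0003, 0.0011, 0.0026])) [ 0.30176109  0.80631709 -0.09113879  1.41440758  0.0770314   1.44817902
  1.56136528]
```

```bash
python3 -m jog '[[[0,0.0012,0,0,0,0],[0,0,0,0,0,0],[0,0,0,0,0,0],[0,0,0,0,0,0],[0,0,0,0,0,0],[0,0,0,0,0,0],[0,0,0,0,0,0],[0,0,0,0,0,0]]]' 0 50
```

```text
clock: 6.25
tool_pos: [0.4705, -0.178, 0.2143]
eef_rot: [0.096, 0.961, 0.027, -0.256]
contact_force: [3.4, 2.9, 6.0]
opening: 0.003
finger_force: 3.6
```

```bash
python3 - <<'E'
from plant import *
import cv2,numpy as np
d=snapshot("side")["frame"][:,:,::-1];w=snapshot("wrist")["frame"][:,:,::-1]
A=cv2.resize(d[200:330,200:300],None,fx=4,fy=4);B=cv2.resize(w[80:340,180:380],None,fx=2,fy=2)
o=np.zeros((520,800,3),np.uint8);o[:,:400]=A;o[:,400:]=B;cv2.imwrite("pics/c3.png",o);print(get_state()["finger_force"],get_state()["contact_force"])
E
```

```text
3.607797244876565 [3.34459524 1.81875879 6.54163078]
```

View pics/c3.png

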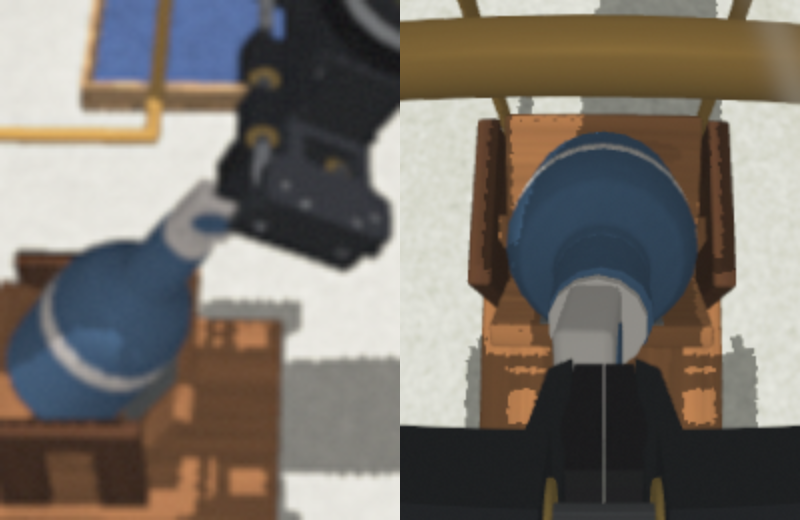

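```bash
python3 - <<'E'
from h import *
from plant import *
s=get_state();d=snapshot("wrist");z=R.from_quat(s["eef_rot"]).as_matrix()[:,2]
for k in(0,-.02,-.05):
  X=s["tool_pos"]+k*z;u=proj('side',X);w=wproj(s["tool_pos"],s["eef_rot"],np.array(d["mount"]),d["mtx"],X)
  print(k,X,(u-[200,200])*4,(w-[180,80])*2+[400,0])
g=np.array([.477,-.1815,.228]);print((proj('side',g)-200)*4,(wproj(s["tool_pos"],s["eef_rot"],np.array(d["mount"]),d["mtx"],g)-[180,80])*2+[400,0])
E
```

```text
0 [ 0.47050979 -0.17802319  0.21425123] [196.88460669 219.55446111] [606.00869416 334.50463678]
-0.02 [ 0.48026313 -0.18004446  0.23159443] [213.74093006 200.30597348] [606.26803857 364.13317134]
-0.05 [ 0.49489314 -0.18307637  0.25760924] [239.90734571 170.42615231] [606.75834298 421.2326677 ]
[208.51881064 207.31950386] [598.8842704  354.55752255]
```

```bash
python3 - <<'E'
from h import *
from plant import *
import pickle,cv2
g=np.array([.477,-.1815,.228]);y=np.array([.199,.98,0]);print("dot pred in c3",(proj('side',g-.008*y)-200)*4,"in c1",(proj('side',g-.008*y)-[155,180])*3)
for f in("w1.pkl","w2.pkl"):
    s,d=pickle.load(open(f,"rb"));T=R.from_quat(s["eef_rot"])
    for z in(0,-.02,-.04):
        print(f,z,[np.round(wproj(s["tool_pos"],s["eef_rot"],np.array(d["mount"]),d["mtx"],s["tool_pos"]+T.apply([x,yy,z]))) for x in(-.009,.009) for yy in(-.03,.03)])
s=get_state();T=R.from_quat(s["eef_rot"]);print("now side",[np.round((proj('side',s["tool_pos"]+T.apply([x,-.01,0]))-200)*4) for x in(-.009,.009)])
a=np.array([.49,-.0993,.866])
E
```

```text
dot pred in c3 [207.90116258 218.88008133] in c1 [290.92587194 224.160061  ]
w1.pkl 0 [array([235., 260.]), array([331., 260.]), array([234., 234.]), array([332., 234.])]
w1.pkl -0.02 [array([231., 276.]), array([335., 276.]), array([229., 247.]), array([338., 247.])]
w1.pkl -0.04 [array([225., 294.]), array([341., 294.]), array([223., 264.]), array([344., 264.])]
w2.pkl 0 [array([235., 260.]), array([331., 260.]), array([234., 234.]), array([332., 234.])]
w2.pkl -0.02 [array([231., 276.]), array([335., 276.]), array([229., 247.]), array([338., 247.])]
w2.pkl -0.04 [array([225., 294.]), array([341., 294.]), array([223., 264.]), array([344., 264.])]
now side [array([210., 239.]), array([181., 229.])]
```

Wrist/side views: the fingers are shut just off the paddle's top edge; their visible ends lie roughly 33 mm behind the reported TCP, so they only nipped the top. Open again and check before going deeper.

```bash
python3 -m jog '[[[0,0,-0.01,0,0,0],[0,0,0,0,0,0],[0,0,0,0,0,0],[0,0,0,0,0,0],[0,0,0,0,0,0]]]' 0.06
python3 - <<'E'
from plant import *
import cv2,numpy as np
d=snapshot("side")["frame"][:,:,::-1];w=snapshot("wrist")["frame"][:,:,::-1]
A=cv2.resize(d[200:330,200:300],None,fx=4,fy=4);B=cv2.resize(w[80:340,180:380],None,fx=2,fy=2)
o=np.zeros((520,800,3),np.uint8);o[:,:400]=A;o[:,400:]=B;cv2.imwrite("pics/c4.png",o);print(get_state()["tool_pos"],get_state()["q"])
E
```

```text
clock: 7.02
tool_pos: [0.4731, -0.1807, 0.2217]
eef_rot: [0.097, 0.961, 0.026, -0.259]
contact_force: [-0.6, 0.2, 0.2]
opening: 0.55
finger_force: 0.0
[ 0.47324259 -0.18073962  0.22174929] [ 0.29902557  0.80449922 -0.09046577  1.39093371  0.07495917  1.47523869
  1.56160812]
```

View pics/c4.png

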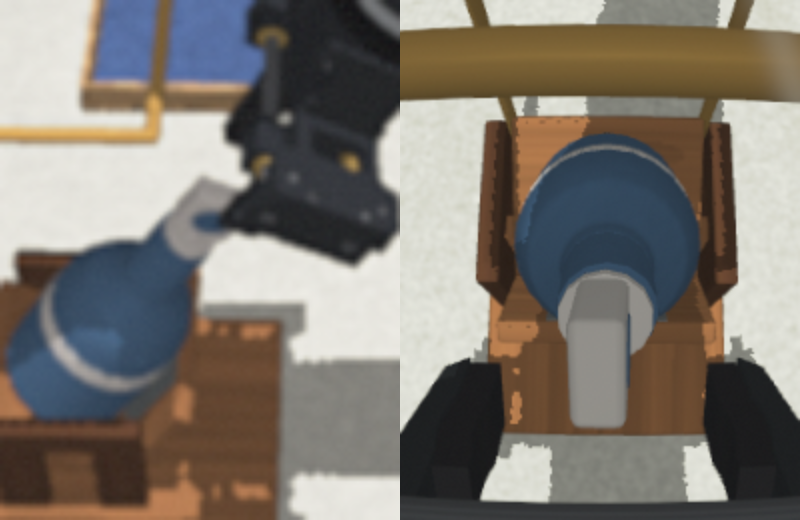

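Picture: paddle face at crop (570–628, 320–427), unrotated; the finger ends at (500,362) and (705,362) confirm short fingers. Advance deeper, slowly, watching force.

```bash
python3 -m jog '[[[0,-0.001,0.008,0,0,0],[0,0,0.008,0,0,0],[0,0,0.008,0,0,0],[0,0,0.004,0,0,0],[0,0,0,0,0,0]]]'
python3 -m jog '[[[0,0,0.004,0,0,0],[0,0,0.004,0,0,0],[0,0,0,0,0,0]]]'
python3 - <<'E'
from h import *
from plant import *
import cv2
s=get_state();p,Rt,a=target([.477,-.1815,.228],-.2,-.031);print(delta(s,p,Rt),s["q"])
d=snapshot("side")["frame"][:,:,::-1];w=snapshot("wrist")["frame"][:,:,::-1]
A=cv2.resize(d[200:330,200:300],None,fx=4,fy=4);B=cv2.resize(w[80:340,180:380],None,fx=2,fy=2)
o=np.zeros((520,800,3),np.uint8);o[:,:400]=A;o[:,400:]=B;cv2.imwrite("pics/c5.png",o)
E
```

```text
clock: 7.75
tool_pos: [0.4591, -0.1788, 0.1974]
eef_rot: [0.097, 0.961, 0.026, -0.259]
contact_force: [0.5, 0.8, 0.5]
opening: 0.678
finger_force: 0.0
clock: 8.12
tool_pos: [0.4551, -0.1781, 0.1905]
eef_rot: [0.097, 0.961, 0.026, -0.259]
contact_force: [0.7, 0.2, -0.6]
opening: 0.682
finger_force: 0.0
(array([-0.0004,  0.001 ,  0.0065]), array([-0.0001, -0.0024, -0.0005]), array([-0.0004,  0.001 ,  0.0065])) [ 0.30511838  0.81463153 -0.09320678  1.48187926  0.08087812  1.37516455
  1.55600249]
```

View pics/c5.png

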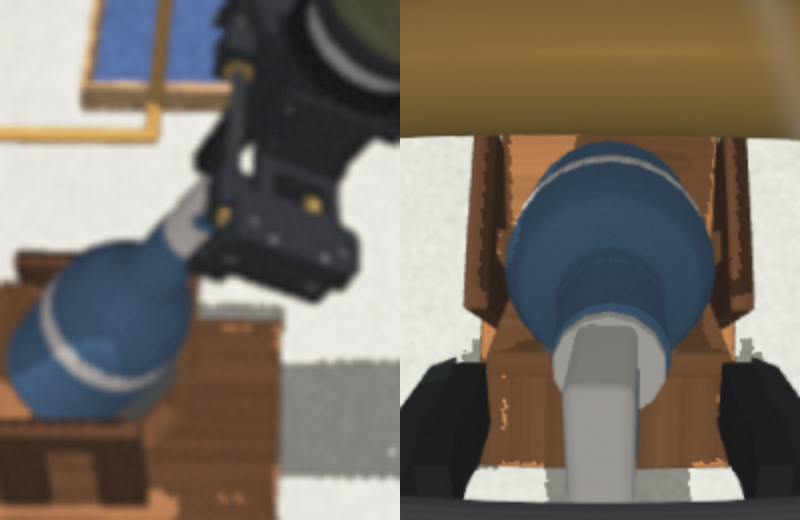

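```bash
python3 -m jog '[[[0,0.0005,0.003,0,0,0],[0,0,0.003,0,0,0],[0,0,0,0,0,0]]]'
python3 -m jog '[[[0,0,0,0,0,0],[0,0,0,0,0,0],[0,0,0,0,0,0],[0,0,0,0,0,0],[0,0,0,0,0,0],[0,0,0,0,0,0]]]' 0 45
```

```text
clock: 8.6
tool_pos: [0.4523, -0.177, 0.1853]
eef_rot: [0.097, 0.961, 0.026, -0.259]
contact_force: [-1.2, 0.0, 0.4]
opening: 0.679
finger_force: 0.0
clock: 9.35
tool_pos: [0.4527, -0.1764, 0.1855]
eef_rot: [0.096, 0.961, 0.026, -0.258]
contact_force: [-0.4, 2.6, 0.6]
opening: 0.177
finger_force: 43.9
```

Gripped (15.6 mm). Now twist.

```bash
python3 -m jog '[[[0,0,0,0,0,0.15],[0,0,-0.0003,0,0,0.15],[0,0,-0.0003,0,0,0.1],[0,0,0,0,0,0]]]' - 55
python3 -c "
from h import *
from plant import *
s=get_state();p,Rt,a=target([.477,-.1815,.228],-.2,-.031);print(delta(s,p,Rt),s['moment'],s['finger_force'],s['opening'])"
```

```text
clock: 9.85
tool_pos: [0.4524, -0.1765, 0.1859]
eef_rot: [0.285, 0.922, -0.026, -0.259]
contact_force: [-1.7, 2.2, -1.4]
opening: 0.18
finger_force: 53.9
(array([-0.0006,  0.0003,  0.001 ]), array([-0.0007, -0.0032, -0.3993]), array([-0.0007,  0.    ,  0.001 ])) [ 0.22855874 -0.33919727 -0.24241346] 53.86199243366718 0.17981505866884762
```

```bash
python3 -m jog '[[[0,0,0,0,0,-0.1],[0,0,-0.0003,0,0,-0.14],[0,0,-0.0003,0,0,-0.14],[0,0,-0.0003,0,0,-0.14],[0,0,-0.0003,0,0,-0.14],[0,0,-0.0003,0,0,-0.14],[0,0,0,0,0,0]]]'
python3 -c "
from h import *
from plant import *
import cv2
s=get_state();p,Rt,a=target([.477,-.1815,.228],-.2,-.031);print(delta(s,p,Rt),s['moment'],s['finger_force'],s['opening'])
d=snapshot('side')['frame'][:,:,::-1];w=snapshot('wrist')['frame'][:,:,::-1]
A=cv2.resize(d[200:330,200:300],None,fx=4,fy=4);B=cv2.resize(w[80:340,180:380],None,fx=2,fy=2)
cv2.imwrite('pics/c6.png',np.hstack([A,B]))"
```

```text
clock: 10.72
tool_pos: [0.4536, -0.1764, 0.187]
eef_rot: [-0.097, 0.961, 0.078, -0.248]
contact_force: [-2.0, 3.0, -4.5]
opening: 0.179
finger_force: 53.9
(array([-0.    , -0.0004,  0.0025]), array([ 0.0022, -0.0016,  0.4007]), array([-0.0002, -0.0003,  0.0025])) [ 0.57687921 -0.73868324 -0.22583745] 53.90761882066727 0.1791772325039049
```

View pics/c6.png

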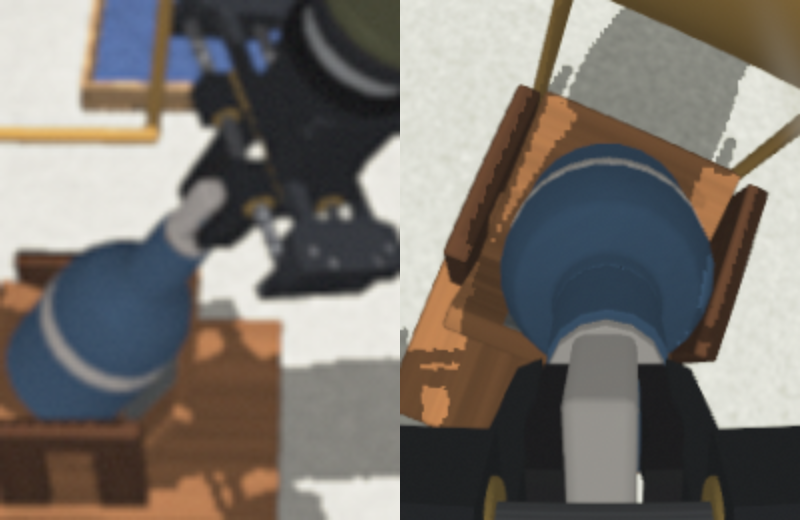

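The paddle turns with the fingers; decanter stays put. Continue.

```bash
cat > st.py <<'E'
from h import *
from plant import *
s=get_state();p,Rt,a=target([.477,-.1815,.228],-.2,-.031);print(delta(s,p,Rt),"axial",np.dot(s["contact_force"],a),s['finger_force'],s['opening'])
E
python3 -m jog '[[[0,0,0,0,0,0.1],[0,0,-0.00035,0,0,0.14],[0,0,-0.00035,0,0,0.14],[0,0,-0.00035,0,0,0.14],[0,0,-0.00035,0,0,0.14],[0,0,-0.00035,0,0,0.14]]]'; python3 st.py
python3 -m jog '[[[0,0,0,0,0,-0.1],[0,0,-0.00035,0,0,-0.14],[0,0,-0.00035,0,0,-0.14],[0,0,-0.00035,0,0,-0.14],[0,0,-0.00035,0,0,-0.14],[0,0,-0.00035,0,0,-0.14]]]'; python3 st.py
```

```text
clock: 11.58
tool_pos: [0.4541, -0.1768, 0.1889]
eef_rot: [0.288, 0.922, -0.027, -0.259]
contact_force: [-1.2, 3.5, -4.5]
opening: 0.177
finger_force: 53.9
(array([-0.0006,  0.0003,  0.0044]), array([-0.0007, -0.0029, -0.4057]), array([-0.0007, -0.    ,  0.0044])) axial -4.827580224363128 53.89168694615364 0.1766603185712521
clock: 12.32
tool_pos: [0.4555, -0.177, 0.1902]
eef_rot: [-0.098, 0.961, 0.077, -0.248]
contact_force: [-0.8, 3.6, -3.9]
opening: 0.175
finger_force: 53.9
(array([-0.    , -0.0002,  0.0062]), array([ 0.0008, -0.0015,  0.4028]), array([-0.0001, -0.0002,  0.0062])) axial -4.181316846307706 53.91792833805084 0.17546375302660452
```

```bash

python3 -m jog '[[[0,0,0,0,0,0.1],[0,0,-0.00035,0,0,0.14],[0,0,-0.00035,0,0,0.14],[0,0,-0.00035,0,0,0.14],[0,0,-0.00035,0,0,0.14],[0,0,-0.00035,0,0,0.14]]]'; python3 st.py
python3 -m jog '[[[0,0,0,0,0,-0.1],[0,0,-0.00035,0,0,-0.14],[0,0,-0.00035,0,0,-0.14],[0,0,-0.00035,0,0,-0.14],[0,0,-0.00035,0,0,-0.14],[0,0,-0.00035,0,0,-0.14]]]'; python3 st.py
python3 -m jog '[[[0,0,0,0,0,0.1],[0,0,-0.00035,0,0,0.14],[0,0,-0.00035,0,0,0.14],[0,0,-0.00035,0,0,0.14],[0,0,0,0,0,0]]]'; python3 st.py
```

```text
clock: 13.08
tool_pos: [0.4564, -0.1775, 0.1923]
eef_rot: [0.288, 0.922, -0.027, -0.258]
contact_force: [0.0, 2.4, -0.5]
opening: 0.178
finger_force: 53.9
(array([-0.0003,  0.0002,  0.0086]), array([-0.0005, -0.0014, -0.4061]), array([-0.0003,  0.0001,  0.0086])) axial -0.6888275507113196 53.87352794408798 0.1779112984706663
clock: 13.82
tool_pos: [0.4573, -0.1792, 0.1938]
eef_rot: [-0.097, 0.961, 0.076, -0.248]
contact_force: [-0.3, 1.5, -0.9]
opening: 0.174
finger_force: 53.8
(array([-0.0007,  0.0016,  0.0105]), array([-0.002 , -0.0007,  0.4012]), array([0.    , 0.0017, 0.0105])) axial -1.078303238620026 53.84012393653393 0.17421680117436533
clock: 14.45
tool_pos: [0.4579, -0.179, 0.1946]
eef_rot: [0.154, 0.953, 0.009, -0.259]
contact_force: [0.0, -1.1, -0.9]
opening: 0.176
finger_force: 53.8
(array([0.0002, 0.0014, 0.0115]), array([-0.0023, -0.0003, -0.1212]), array([0.0001, 0.0013, 0.0115])) axial -0.6610819241038078 53.835809379816055 0.17644942264761507
```

```bash

python3 -m jog '[[[0,0.001,-0.001,0,0,-0.12],[0,0,-0.002,0,0,0],[0,0,-0.003,0,0,0],[0,0,-0.003,0,0,0],[0,0,-0.003,0,0,0],[0,0,-0.003,0,0,0],[0,0,0,0,0,0]]]'; python3 st.py
python3 -m jog '[[[0,0,-0.01,0,0,0],[0,0,-0.015,0,0,0],[0,0,-0.02,0,0,0],[0,0,-0.02,0,0,0],[0,0,-0.02,0,0,0],[0,0,-0.02,0,0,0],[0,0,0,0,0,0],[0,0,0,0,0,0]]]'
python3 - <<'E'
from h import *
from plant import *
import cv2
d=snapshot('side')['frame'][:,:,::-1];w=snapshot('wrist')['frame'][:,:,::-1]
cv2.imwrite('pics/c7.png',np.hstack([cv2.resize(d[150:330,190:330],None,fx=2.8,fy=2.8)[:500,:392],cv2.resize(w[80:330,180:380],None,fx=2,fy=2)]))
s=get_state();print(s["q"])
c=np.array([[.4528,.2687],[.6155,.2341],[.5758,.0568],[.4173,.0878]]).mean(0);print("tray",c)
E
```

```text
clock: 15.32
tool_pos: [0.4656, -0.1786, 0.2074]
eef_rot: [0.097, 0.961, 0.026, -0.258]
contact_force: [-0.7, 0.3, -1.5]
opening: 0.179
finger_force: 53.8
(array([ 0.0001, -0.0005,  0.0262]), array([-0.0002, -0.0011, -0.0006]), array([ 0.0001, -0.0005,  0.0262])) axial -1.6858957388037776 53.834989964962006 0.17875182356751138
clock: 16.32
tool_pos: [0.5164, -0.1889, 0.2976]
eef_rot: [0.097, 0.961, 0.026, -0.259]
contact_force: [-0.4, -0.4, -0.7]
opening: 0.174
finger_force: 53.8
[ 0.28577949  0.80887712 -0.08308034  1.13067793  0.06713868  1.73152877
  1.57534438]
tray [0.51535 0.16185]
```

View pics/c7.png

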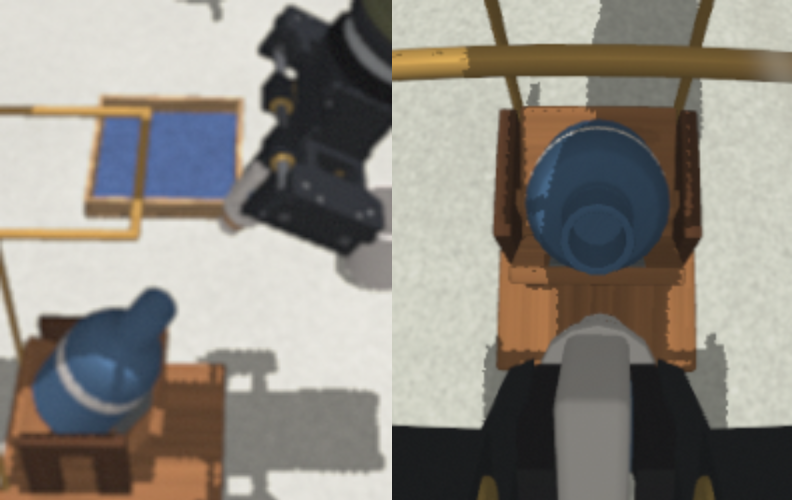

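Stopper held and out, neck empty, decanter home. Move over to the tray.

```bash
python3 - <<'E'
from h import *
from plant import *
s=get_state();T=R.from_quat(s["eef_rot"]);print(T.inv().apply([[0,0,.08],[0,.354,0]]))
y=T.as_matrix()[:,1];f=np.array([y[1],-y[0],0]);yy=np.array([y[0],y[1],0]);Rv=R.from_matrix(np.c_[-f,yy,[0,0,-1]]);print((T.inv()*Rv).as_rotvec(),Rv.inv().apply([0,1,0]),Rv.inv().apply([1,0,0]))
E
```

```text
[[ 4.02408657e-02 -2.51175643e-05 -6.91424045e-02]
 [ 6.09440596e-02  3.46918817e-01  3.53434044e-02]]
[-3.06665660e-04 -5.27078900e-01 -8.27482045e-05] [0.19901371 0.97999671 0.        ] [-0.97999671  0.19901371  0.        ]
```

```bash

python3 -m jog '[[[0.02,0,-0.0345,0,0,0],[0.02,0,-0.0345,0,0,0],[0.0076,0.0433,0.0044,0,0,0],[0.0076,0.0433,0.0044,0,0,0],[0.0076,0.0433,0.0044,0,0,0],[0.0076,0.0433,0.0044,0,0,0],[0.0076,0.0433,0.0044,0,0,0],[0.0076,0.0433,0.0044,0,0,0],[0.0076,0.0433,0.0044,0,0,0],[0.0076,0.0433,0.0044,0,0,0]]]'
python3 -m jog '[[[0,0,0,0,-0.105,0],[0,0,0,0,-0.105,0],[0,0,0,0,-0.105,0],[0,0,0,0,-0.105,0],[0,0,0,0,-0.105,0],[0,0,0,0,0,0],[0,0,0,0,0,0]]]'
python3 - <<'E'
from h import *
from plant import *
s=get_state();print(delta(s,[.515,.165,.08]),R.from_quat(s["eef_rot"]).as_matrix()[:,2],s["q"])
E
```

```text
clock: 17.68
tool_pos: [0.5164, 0.1655, 0.3773]
eef_rot: [0.097, 0.961, 0.025, -0.259]
contact_force: [0.6, 0.6, -1.4]
opening: 0.18
finger_force: 53.8
clock: 18.55
tool_pos: [0.5172, 0.1639, 0.3775]
eef_rot: [0.1, 0.995, -0.0, -0.001]
contact_force: [0.4, -0.0, -1.5]
opening: 0.177
finger_force: 53.8
(array([0.0019, 0.0009, 0.2975]), array([0., 0., 0.]), array([0.0019, 0.0009, 0.2975])) [-1.92998174e-03 -7.09072091e-04 -9.99997886e-01] [-0.33635196  0.40266769 -0.08715923  1.53914222  0.03641715  1.2034275
  0.93988915]
```

```bash

python3 -m jog '[[[0,0,0.05,0,0,0],[0,0,0.05,0,0,0],[0,0,0.05,0,0,0],[0,0,0.05,0,0,0],[0,0,0.05,0,0,0],[0,0,0.045,0,0,0],[0,0,0.03,0,0,0],[0,0,0,0,0,0],[0,0,0,0,0,0]]]'
python3 - <<'E'
from plant import *
import cv2
w=snapshot('wrist')['frame'][:,:,::-1];cv2.imwrite('pics/w8.png',w);print(get_state()["tool_pos"])
E
```

```text
clock: 19.68
tool_pos: [0.5181, 0.1642, 0.0531]
eef_rot: [0.101, 0.995, -0.0, 0.0]
contact_force: [0.0, 0.4, -0.6]
opening: 0.18
finger_force: 53.8
[0.51830868 0.16441076 0.05363545]
```

View pics/w8.png

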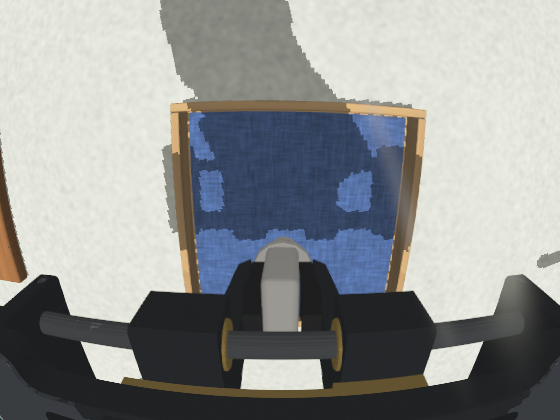

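Stopper is over the tray, roughly centred. Lower gently.

```bash

python3 -m jog '[[[0,0,0.02,0,0,0],[0,0,0.012,0,0,0],[0,0,0.006,0,0,0],[0,0,0.002,0,0,0],[0,0,0,0,0,0],[0,0,0,0,0,0]]]'
python3 -m jog '[[[0,0,0.002,0,0,0],[0,0,0.002,0,0,0],[0,0,0.001,0,0,0],[0,0,0,0,0,0]]]'
```

```text
clock: 20.48
tool_pos: [0.5171, 0.1644, 0.0131]
eef_rot: [0.1, 0.995, -0.0, 0.0]
contact_force: [-0.2, 1.0, -0.6]
opening: 0.179
finger_force: 53.8
clock: 20.98
tool_pos: [0.5168, 0.1643, 0.0076]
eef_rot: [0.1, 0.995, -0.0, -0.0]
contact_force: [-0.7, 1.3, -0.6]
opening: 0.178
finger_force: 53.8
```

```bash

python3 -m jog '[[[0,0,0.001,0,0,0],[0,0,0.001,0,0,0],[0,0,0.001,0,0,0],[0,0,0,0,0,0]]]'
```

```text
clock: 21.48
tool_pos: [0.5168, 0.1643, 0.0046]
eef_rot: [0.1, 0.995, -0.0, -0.0]
contact_force: [0.1, 0.5, -0.7]
opening: 0.176
finger_force: 53.8
```

```bash

python3 -m jog '[[[0,0,0.001,0,0,0],[0,0,0.001,0,0,0],[0,0,0.001,0,0,0],[0,0,0,0,0,0]]]'
python3 -m jog '[[[0,0,0.001,0,0,0],[0,0,0.001,0,0,0],[0,0,0.001,0,0,0],[0,0,0,0,0,0]]]'
```

```text
clock: 21.98
tool_pos: [0.5173, 0.1648, 0.0036]
eef_rot: [0.1, 0.995, 0.0, 0.001]
contact_force: [-2.2, 0.4, 15.6]
opening: 0.177
finger_force: 54.4
clock: 22.48
tool_pos: [0.5177, 0.1652, 0.0032]
eef_rot: [0.1, 0.995, 0.001, 0.001]
contact_force: [-7.6, -0.6, 40.9]
opening: 0.177
finger_force: 54.8
```

Down on the floor. Relieve the push and let go.

```bash

python3 -m jog '[[[0,0,-0.0025,0,0,0],[0,0,-0.0015,0,0,0],[0,0,0,0,0,0]]]'
python3 -m jog '[[[0,0,0,0,0,0],[0,0,0,0,0,0],[0,0,0,0,0,0],[0,0,0,0,0,0],[0,0,0,0,0,0],[0,0,0,0,0,0]]]' 0.06 10
python3 -m jog '[[[0,0,-0.01,0,0,0],[0,0,-0.02,0,0,0],[0,0,-0.03,0,0,0],[0,0,-0.04,0,0,0],[0,0,-0.05,0,0,0],[0,0,0,0,0,0],[0,0,0,0,0,0]]]'
python3 - <<'E'
from plant import *
import cv2,numpy as np
d=snapshot('side')['frame'][:,:,::-1];w=snapshot('wrist')['frame'][:,:,::-1]
cv2.imwrite('pics/c9.png',np.hstack([cv2.resize(d[150:350,165:315],None,fx=2.5,fy=2.5),cv2.resize(w[80:330,180:380],None,fx=2,fy=2)]))
E
```

```text
clock: 22.85
tool_pos: [0.5174, 0.1651, 0.0035]
eef_rot: [0.1, 0.995, 0.0, 0.0]
contact_force: [-1.3, 2.3, 11.0]
opening: 0.175
finger_force: 54.8
clock: 23.6
tool_pos: [0.5169, 0.1643, 0.0027]
eef_rot: [0.1, 0.995, -0.0, -0.0]
contact_force: [-0.2, 0.1, 0.4]
opening: 0.68
finger_force: 0.0
clock: 24.48
tool_pos: [0.5165, 0.1642, 0.1529]
eef_rot: [0.1, 0.995, -0.0, -0.0]
contact_force: [1.0, 0.4, -1.0]
opening: 0.683
finger_force: 0.0
```

View pics/c9.png

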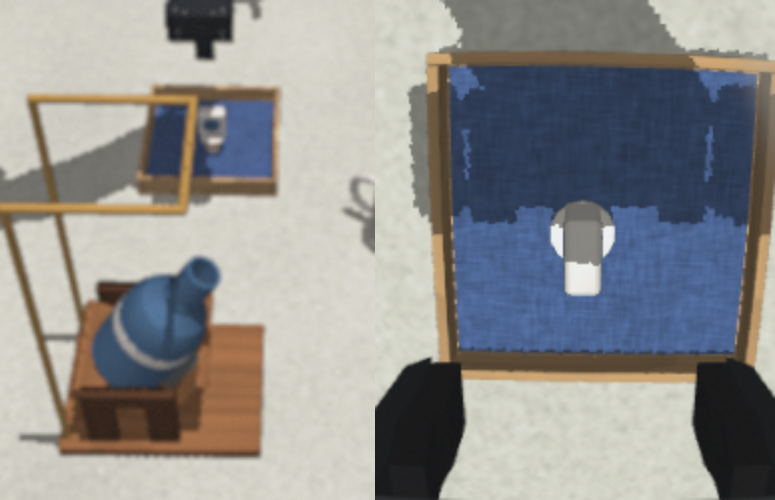

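The stopper stands in the middle of the tray, released; the decanter is home and the robot is clear.

```bash
python3 -c "
from plant import *
print(finish_job())"
```

```text
the job is handed in; nothing more can be done
None
```

I twisted the stopper free and stood it, released, in the middle of the tray; the last picture shows the decanter home in its cradle and the arm clear, and I handed the job in at about 24.5 s, but no verdict was returned.

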